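Riddle the milling balls and save the cap

TASK

A blue bottle cap has ended up among the washed steel milling balls in the hinged tipping tray. Lift the tray by its black handle so that everything slides out onto the grate and all the balls drop through into the yellow pan, and swing the tray back down; then pick the blue cap off the grate and put it in the white dish.

Things in the scene. Friction and masses are not known exactly. Their poses are not given: they have to be found in the camera images.
- pan: Fixed yellow pan under the grate. Origin: on the table below the grate's centre; tray on its -y side. Grate: five smooth 7 mm bars along y, 17 mm gaps, 137 (x) by 170 mm (y), sloping 10 degrees down to +y: bar tops at z 65, 50, 35 mm (start, middle, end), in a 4 mm rim 8 mm higher than the bars. Five loose 14 mm steel balls start in the tray. Tray hinge line: along this x, at y -80, z 70 mm.
- tray (a joint): Hinge of the aluminium tipping tray (inside 110 x 150 mm, walls 30 mm, open towards the grate). 0 = at rest, leaning 0.09 rad back from the grate; grows as the handle is lifted; stop at 1.2 rad. The balls roll out soon after 0.1, the cap slides out at about 0.5: lift to about 1.1 to empty it. Needs a few newtons; let go, it sinks slowly to 0 by itself.
- tray_handle (a point): Centre of the tray's black handle, a round bar, 10 mm diameter, 108 mm long, parallel to the hinge line (pan's x). At rest it is 199 mm from the hinge line (pan's -y) and 32 mm above it, at z 102 mm. Lifted, it follows a circle of 201 mm radius about the hinge, up and towards the grate, to z 260. Stems at its ends; grip the middle from above, the bar can turn between the fingers.
- blue_cap_center (a point): Centre of the loose blue bottle cap, a solid ribbed disc, 50 mm diameter, 22 mm high, about 25 g; z is its axis. It starts flat on the tray floor and is too big for the grate's gaps. On the grate it slides down to the low end (pan's +y) and lies on the sloping bars, centre about 50 mm and top about 61 mm above the table.
- white_dish_in (a point): Centre of the inner floor (4 mm above the table) of the loose white round dish, 100 mm across at the foot, 112 mm at the rim, 22 mm high, wall 4 mm, 0.25 kg. A green and an orange dish of the same shape, each holding a cap of another colour, stand nearby and are not wanted.
Mind the look-alikes: they are no part of the job. There is more than one size of the part that bears blue_cap_center; the job needs the middle-sized.

How it is judged:
By the outcome, as a careful person would: the job done as asked, in the order asked, and still so for the second after the job is handed in, with the robot touching nothing.
It also fails if it takes over 59 s, if anything falls off the work surface, if the arm or the gripper's body presses on something with over 40 N, if the wrist force passes 120 N, or if a joint passes its speed limit or range.

ROBOT

A 6-joint arm with a two-finger parallel gripper is mounted at the origin on the work surface. World frame = base frame: x ahead of the robot, y to its left, z up, the work surface at z = 0. Lengths are in m, angles in rad, forces in N, time in s.
With the tool pointing down it reaches from about 0.325 to 0.9 m from the base axis. Payload 6.1 kg.
Tool frame: the origin (TCP) lies at the very end of the fingers, on their centre line; the grasp point (between the pads) lies 19 mm behind it; z points along the fingers, y is the line along which they close (so a half turn about z gives the same grasp; the last joint's range is limited). The gripper opens to 85 mm and grips with 20 to 120 N. Pads are 22 mm wide; open, the fingers measure 114 mm over their backs; the gripper's body (76 mm by 85 mm) begins 54 mm behind the grasp point. The pads swing forward as they close: fully open they stand 13 mm farther back than shut.
Start: joints at [-1.446, 0.22, 1.526, -0, 1.395, -0.126], TCP at [0.155, -0.605, 0.231] pointing down, gripper open.
Joint ranges: [-2.98, 2.98], [-0.91, 2.08], [0.09, 2.57], [-1.24, 4.39], [0.2, 2.65], [-2.68, 2.68]. Speed limits (rad/s): [2.57, 2.57, 3.01, 3.14, 3.14, 3.14].

INTERFACE

Orientations are given as [roll, pitch, yaw] about the fixed x, y, z axes, in that order (R = Rz(yaw) Ry(pitch) Rx(roll)).
In Python, from bench import r gives the robot as it stands.
- The arm moves only by the shell command python3 -m crank 'ROWS' [FORCE]. ROWS is JSON, a list of rows, each an object with "hand": the opening, from -1 (shut) to 1 (fully open), so that 0 is half open; "slide": the shift along the world's x, y, z in mm, a list of three; "rotation": the turn, a rotation vector about the world's x, y, z in degrees, a list of three. A call has 1 to 5 rows; each row is the pose to reach, as a shift and turn from the pose commanded when the call began; what a row does not reach only later rows make up. A row lasts 1/12 s, in which the tool goes at most 41.7 mm and 7.16 degrees, less where a joint would pass 70% of its speed; a pose out of reach is approached as far as the arm can. A call with a gripper value outside its range is refused whole. The fingers move at their own pace and stop on an object; FORCE is the grip in N (left out, the last holds). Time passes only in rows, so rows that repeat a pose let the fingers close. It gives the time, the measured TCP pose, the force, the opening and the grip force at its end, in the units of the state.
- r.observe(): the state, without advancing time (a new reading comes with each control period).
- r.grab_frame(name): name is "side" or "top" or "wrist"; returns (picture, depth): 400x640x3 uint8, blue, green, red; 400x640 float32, m along the optical axis (not along the pixel's ray), 0 where there is no reading.
- r.camera_info(name): a dict with "K" (3x3 intrinsics, pixels), "rvec" (rotation vector, rad) and "tvec" (3), from world to camera coordinates, as OpenCV has them. Camera axes: x right, y down, z forward; pixel columns grow to the right and rows downward; lengths in m; the calibration is good to about 2 mm. A picture is of the moment at which its call begins: read the wrist's pose just before it. camera_info takes no time and is no camera call; for the wrist camera it gives the pose at the moment of the call.
- r.sign_off(): hands the job in; it is judged then, once.
Trained networks look in the newest picture that a camera, given by its name, has taken for a name from the list of things; names that differ only in an ending like _2 or _b are one class to them, and where a whole thing is asked for, a point or a joint stands for the part that bears it (a point fixed in the world has none). Each returns a list of dicts, best first, with "confidence" (0 to 1); they miss things now and then, are a little off and sometimes report something else, mostly with a low value. They report only what shows in the picture. A call takes as long as a camera call. They do not tell look-alikes from the thing itself.
- r.masks_of(camera, thing): "mask" (400x640 bool, what is visible of it) and "at" ([column, row] in pixels, amid what is visible of it).
- r.mark_of(camera, thing): "at" ([column, row] in pixels: a listed point, or the origin of a listed thing).
The state is a dict: "time_s": time; "joint_positions": joint angles; "qvel": joint speeds; "joint_torque": joint torques, N m; "tool_pos": TCP position; "tool_rot": TCP orientation; "wrist_force": force on the tool from outside, world axes, zero at the start; "torque": the same for the moment, N m; "gripper_width": opening from 0.0 (shut) to 1.0 (fully open); "grip_force": force on a finger pad.
Only numpy, scipy, OpenCV 4.12 (cv2) and the standard library are available. Lean on these libraries where they do the work, as an engineer would, in place of code of your own. Each camera call takes 0.05 s, during which the arm holds its last target. There are 200 camera calls.

## Working session

There is one attempt and no reset: what is moved stays moved. The work goes in short steps, Python scripts to look and compute and a shell command to move; the robot and the scene stay as the last step left them, time stands still between calls to the robot, and variables do not carry over. Pictures are saved under pics/ and viewed, at most 13 in all, crops included, and the job is handed in when it is done.

```bash
mkdir -p pics; ls
cat > h.py <<'E'
import numpy as np, cv2
from bench import r
def cam(n):
    c=r.camera_info(n); R=cv2.Rodrigues(np.array(c["rvec"],float))[0]
    return np.array(c["K"],float),R,np.array(c["tvec"],float).ravel()
def ray(n,px):
    K,R,t=cam(n); d=R.T@np.linalg.inv(K)@np.array([px[0],px[1],1.]); return -R.T@t,d
def atz(n,px,z):
    o,d=ray(n,px); return o+d*(z-o[2])/d[2]
def atd(n,px,dep):
    o,d=ray(n,px); u,v=int(round(px[0])),int(round(px[1])); p=dep[max(v-2,0):v+3,max(u-2,0):u+3]; p=p[p>0]
    return o+d*np.median(p) if len(p) else None
def proj(n,P):
    K,R,t=cam(n); return cv2.projectPoints(np.array(P,float).reshape(-1,3),cv2.Rodrigues(R)[0],t,K,None)[0].reshape(-1,2)
E
python3 - <<'E'
from h import *
np.set_printoptions(precision=4,suppress=True)
ims=[]
for n in ("top","side"):
    im,d=r.grab_frame(n); cv2.imwrite(f"pics/{n}0.png",im)
    for t in ("pan","tray_handle","blue_cap_center","white_dish_in"):
        for q in r.mark_of(n,t)[:4]: print(n,t,np.round(q["at"],1),round(q["confidence"],2),atd(n,q["at"],d))
print(r.observe())
E
```

```text
pics
top pan [373.1 189.2] 0.64 [ 0.5185 -0.024   0.014 ]
top tray_handle [512.  197.2] 0.61 [ 0.5033 -0.3443  0.0032]
top blue_cap_center [430.2 275.5] 0.72 [ 0.3251 -0.1462  0.0327]
top blue_cap_center [448.5 197.8] 0.56 [ 0.4905 -0.177   0.0865]
top blue_cap_center [485.4 265.7] 0.47 [ 0.347  -0.2734  0.0169]
top blue_cap_center [371.5 190.3] 0.22 [ 0.5162 -0.0205  0.0126]
top white_dish_in [241.2 172.4] 0.71 [0.5572 0.2789 0.0051]
side pan [335.5 212.9] 0.56 [ 0.5184 -0.0075  0.0117]
side tray_handle [404.9 148.7] 0.55 [ 0.4909 -0.295   0.1026]
side blue_cap_center [446.7 194.1] 0.66 [ 0.339  -0.2661  0.0158]
side blue_cap_center [383.2 170.5] 0.63 [ 0.4767 -0.1576  0.0867]
side blue_cap_center [432.9 213.7] 0.63 [ 0.3118 -0.1223  0.0315]
side white_dish_in [235.9 269. ] 0.71 [0.5461 0.2855 0.0048]
{'time_s': 0.5, 'joint_positions': array([-1.4461,  0.2204,  1.5265, -0.    ,  1.3947, -0.1261]), 'qvel': array([ 0.0004, -0.0017, -0.0014, -0.0013,  0.0015,  0.0015]), 'joint_torque': array([ -0.0008, -49.6322, -38.9318,  -0.0002,   0.0022,   0.    ]), 'tool_pos': array([ 0.1551, -0.6054,  0.2313]), 'tool_rot': array([-3.1415,  0.    ,  0.2508]), 'wrist_force': array([-0.0199,  0.2832, -0.2607]), 'torque': array([ 0.0305, -0.0241, -0.029 ]), 'grip_force': 0.0, 'gripper_width': 1.0008141706687101}
```

Run:
```python
from h import *
a=cv2.imread("pics/top0.png")[80:340,160:600];b=cv2.imread("pics/side0.png")[80:340,160:600]
cv2.imwrite("pics/tb.png",np.vstack([cv2.resize(a,(505,298)),cv2.resize(b,(505,298))]))
cv2.imwrite("pics/topc.png",cv2.resize(a,(800,473)))
```

```text
(no output)
```

View pics/topc.png

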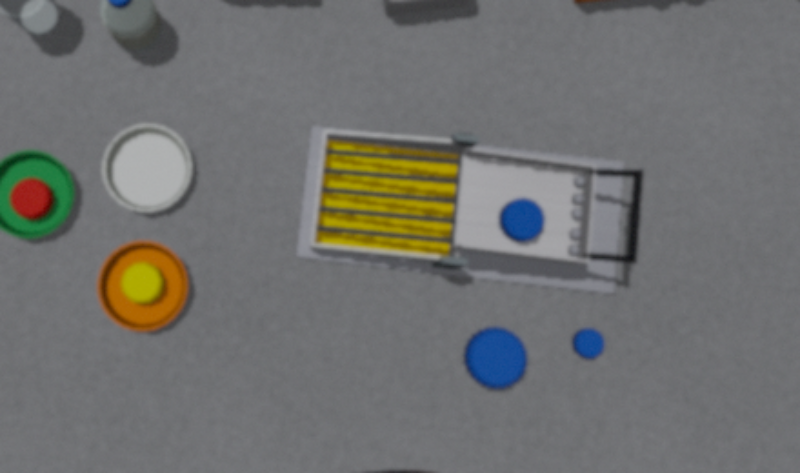

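View pics/side0.png

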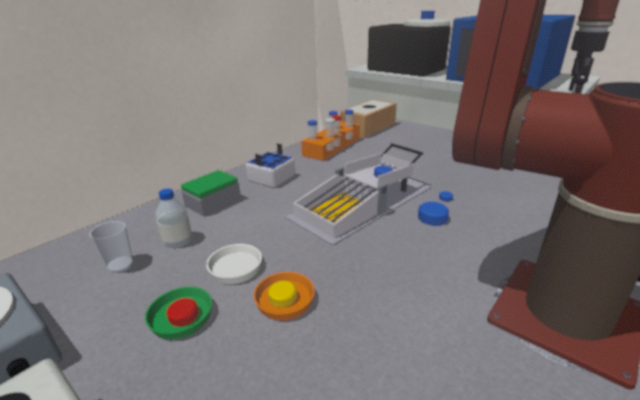

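The pictures show the tray's handle bar from about (512,175) to (509,224) in the top view, the middle cap in the tray at (448,199), and the white dish at (241,173). Two other blue caps lie on the table. Next I compute the handle pose.

Run:
```python
from h import *
np.set_printoptions(precision=4,suppress=True)
im=cv2.imread("pics/top0.png")
def f(c): return (160+c[0]/1.818,80+c[1]/1.818)
h1=atz("top",f((638,173)),.102);h2=atz("top",f((633,260)),.102)
print("handle ends",h1,h2,(h1+h2)/2,np.linalg.norm(h1-h2))
m=atz("top",(512,197.2),.102);print("mark",m)
c=atz("top",(373.1,189.2),0.0);print("pan o",c)
u=(c-m)[:2];print(np.linalg.norm(u),"pan yaw",np.degrees(np.arctan2(-u[0],u[1])))
b=h1-h2;print("bar dir deg",np.degrees(np.arctan2(b[1],b[0])))
print("dish",atz("top",(241.2,172.4),.004),atz("side",(235.9,269),.004))
print("side handle",atz("side",(404.9,148.7),.102),"pan",atz("side",(335.5,212.9),0))
print("cap",atz("top",(448.5,197.8),.087),atz("side",(383.2,170.5),.087))
```

```text
handle ends [ 0.5374 -0.3061  0.102 ] [ 0.4361 -0.2963  0.102 ] [ 0.4868 -0.3012  0.102 ] 0.10169845730082877
mark [ 0.4905 -0.3065  0.102 ]
pan o [ 0.5206 -0.0255  0.    ]
0.28261278956590596 pan yaw -6.110652648430308
bar dir deg -5.507645758684373
dish [0.5574 0.279  0.004 ] [0.547 0.285 0.004]
side handle [ 0.4917 -0.2964  0.102 ] pan [ 0.5307 -0.0228  0.    ]
cap [ 0.4904 -0.1769  0.087 ] [ 0.4764 -0.1571  0.087 ]
```

```bash
python3 -m crank '[{"hand":-0.2,"slide":[30,27,0],"rotation":[0,0,-7]},{"hand":-0.2,"slide":[60,54,0],"rotation":[0,0,-14]},{"hand":-0.2,"slide":[90,81,0],"rotation":[0,0,-20.4]},{"hand":-0.2,"slide":[120,108,0],"rotation":[0,0,-20.4]},{"hand":-0.2,"slide":[150,136,0],"rotation":[0,0,-20.4]}]' 40
python3 -m crank '[{"hand":-0.2,"slide":[30,27,0],"rotation":[0,0,0]},{"hand":-0.2,"slide":[60,54,0],"rotation":[0,0,0]},{"hand":-0.2,"slide":[90,82,0],"rotation":[0,0,0]},{"hand":-0.2,"slide":[120,110,0],"rotation":[0,0,0]},{"hand":-0.2,"slide":[150,137,0],"rotation":[0,0,0]}]'
python3 -m crank '[{"hand":-0.2,"slide":[20,15,0],"rotation":[0,0,0]},{"hand":-0.2,"slide":[35,30,0],"rotation":[0,0,0]},{"hand":-0.2,"slide":[35,30,0],"rotation":[0,0,0]},{"hand":-0.2,"slide":[35,30,0],"rotation":[0,0,0]}]'
python3 - <<'E'
from h import *
np.set_printoptions(precision=4,suppress=True)
s=r.observe();print(s["time_s"],s["tool_pos"],s["tool_rot"],s["gripper_width"])
im,d=r.grab_frame("wrist");cv2.imwrite("pics/w1.png",im)
for q in r.mark_of("wrist","tray_handle")[:3]: print(q["at"],q["confidence"],atz("wrist",q["at"],.102),atd("wrist",q["at"],d))
for q in r.masks_of("wrist","tray_handle")[:1]: print(q["at"],q["mask"].sum())
E
```

```text
time_s: 0.92
tool_pos: [0.3061, -0.4682, 0.2314]
tool_rot: [3.141, -0.0, -0.106]
wrist_force: [-0.1, -1.0, 0.1]
gripper_width: 0.397
grip_force: 0.0
time_s: 1.33
tool_pos: [0.4564, -0.3308, 0.2317]
tool_rot: [3.141, -0.001, -0.105]
wrist_force: [1.0, -0.9, 0.3]
gripper_width: 0.401
grip_force: 0.0
time_s: 1.67
tool_pos: [0.4907, -0.3016, 0.2313]
tool_rot: [3.141, 0.0, -0.103]
wrist_force: [-0.4, 0.0, 1.3]
gripper_width: 0.404
grip_force: 0.0
1.6667 [ 0.4907 -0.3016  0.2313] [ 3.1414  0.0002 -0.1027] 0.4039258073774048
[309.5, 195.2] 0.63 [ 0.487  -0.3019  0.102 ] [ 0.4884 -0.3021  0.1077]
[183.7, 175.2] 22653
```

View pics/w1.png

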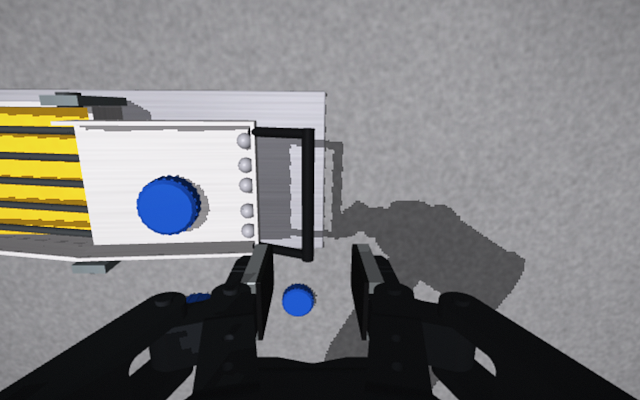

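The wrist view shows the bar upright at column 308, from row 130 to 262, squarely between the fingers. I can descend straight.

```bash
python3 -m crank '[{"hand":-0.2,"slide":[-1,0,-30],"rotation":[0,0,0]},{"hand":-0.2,"slide":[-2,0,-65],"rotation":[0,0,0]},{"hand":-0.2,"slide":[-2,0,-100],"rotation":[0,0,0]},{"hand":-0.2,"slide":[-2,0,-130],"rotation":[0,0,0]},{"hand":-0.2,"slide":[-2,0,-148],"rotation":[0,0,0]}]'
python3 -m crank '[{"hand":-0.2,"slide":[0,0,0],"rotation":[0,0,0]},{"hand":-1,"slide":[0,0,0],"rotation":[0,0,0]},{"hand":-1,"slide":[0,0,0],"rotation":[0,0,0]},{"hand":-1,"slide":[0,0,0],"rotation":[0,0,0]},{"hand":-1,"slide":[0,0,0],"rotation":[0,0,0]}]' 30
python3 - <<'E'
from h import *
import math
a0=math.atan2(32,199)
for th in np.arange(0,1.16,.05):
    y=199-201.6*math.cos(a0+th); z=201.6*math.sin(a0+th)-32
    print(round(th,2),np.round([y*math.sin(.105),y*math.cos(.105),z],1))
E
```

```text
time_s: 2.23
tool_pos: [0.4852, -0.3022, 0.0794]
tool_rot: [-3.139, 0.004, -0.108]
wrist_force: [0.2, 0.2, -0.1]
gripper_width: 0.398
grip_force: 0.0
time_s: 2.65
tool_pos: [0.4878, -0.2979, 0.0835]
tool_rot: [-3.133, 0.002, -0.106]
wrist_force: [0.3, 17.4, -2.1]
gripper_width: 0.103
grip_force: 29.3
0.0 [-0. -0.  0.]
0.05 [0.2 1.8 9.9]
0.1 [ 0.4  4.1 19.7]
0.15 [ 0.7  6.9 29.4]
0.2 [ 1.1 10.2 38.9]
0.25 [ 1.5 14.  48.3]
0.3 [ 1.9 18.2 57.4]
0.35 [ 2.4 22.9 66.3]
0.4 [ 2.9 28.  75. ]
0.45 [ 3.5 33.5 83.4]
0.5 [ 4.2 39.4 91.5]
0.55 [ 4.8 45.8 99.3]
0.6 [  5.5  52.5 106.8]
0.65 [  6.3  59.6 113.9]
0.7 [  7.1  67.  120.7]
0.75 [  7.9  74.8 127.1]
0.8 [  8.7  82.8 133.1]
0.85 [  9.6  91.2 138.7]
0.9 [ 10.5  99.8 143.8]
0.95 [ 11.5 108.7 148.5]
1.0 [ 12.4 117.7 152.8]
1.05 [ 13.4 127.  156.6]
1.1 [ 14.4 136.5 159.9]
1.15 [ 15.4 146.1 162.8]
```

```bash
python3 -m crank '[{"hand":-1,"slide":[0,4,0],"rotation":[0,0,0]},{"hand":-1,"slide":[0,5,5],"rotation":[0,0,0]},{"hand":-1,"slide":[0,6,10],"rotation":[0,0,0]},{"hand":-1,"slide":[0,7,15],"rotation":[0,0,0]},{"hand":-1,"slide":[0,8,20],"rotation":[0,0,0]}]' 
python3 -m crank '[{"hand":-1,"slide":[0,1,5],"rotation":[0,0,0]},{"hand":-1,"slide":[0,3,10],"rotation":[0,0,0]},{"hand":-1,"slide":[0,4,14],"rotation":[0,0,0]},{"hand":-1,"slide":[1,6,19],"rotation":[0,0,0]},{"hand":-1,"slide":[1,6,19],"rotation":[0,0,0]}]'
python3 -m crank '[{"hand":-1,"slide":[0,0,0],"rotation":[0,0,0]},{"hand":-1,"slide":[0,0,0],"rotation":[0,0,0]},{"hand":-1,"slide":[0,0,0],"rotation":[0,0,0]},{"hand":-1,"slide":[0,0,0],"rotation":[0,0,0]},{"hand":-1,"slide":[0,0,0],"rotation":[0,0,0]}]'
python3 - <<'E'
from h import *
im,d=r.grab_frame("side");cv2.imwrite("pics/s2.png",cv2.resize(im[100:300,240:500],(780,600)))
E
```

```text
time_s: 3.07
tool_pos: [0.4883, -0.2935, 0.1044]
tool_rot: [-3.14, -0.0, -0.106]
wrist_force: [1.5, 6.7, -5.8]
gripper_width: 0.101
grip_force: 29.2
time_s: 3.48
tool_pos: [0.489, -0.2874, 0.1238]
tool_rot: [-3.14, 0.0, -0.105]
wrist_force: [-2.1, 6.9, -4.5]
gripper_width: 0.098
grip_force: 29.3
time_s: 3.9
tool_pos: [0.489, -0.2877, 0.1231]
tool_rot: [-3.14, 0.0, -0.106]
wrist_force: [-0.9, 6.8, -4.4]
gripper_width: 0.102
grip_force: 29.3
```

View pics/s2.png

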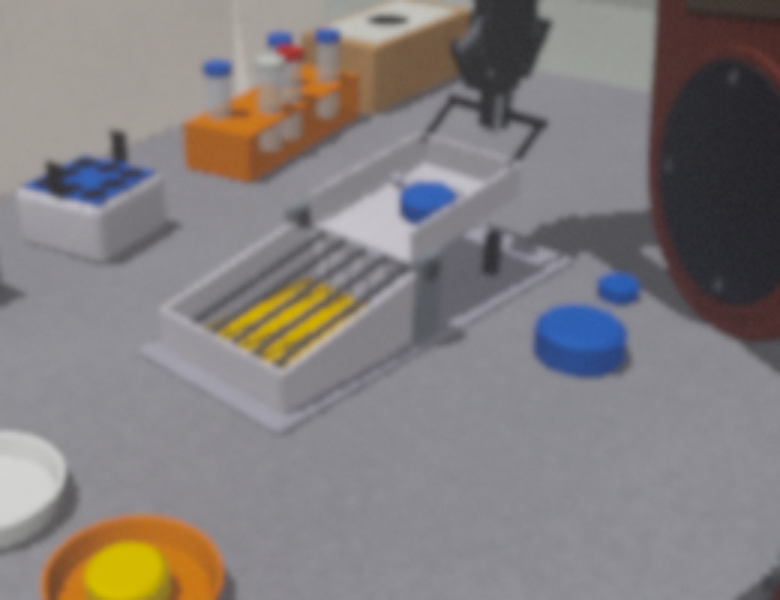

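Held at 0.2 rad, the tray has let most of the balls roll out, and the cap is still in it at crop (428,200). I'll lift further.

```bash
python3 -m crank '[{"hand":-1,"slide":[0,6,9],"rotation":[0,0,0]},{"hand":-1,"slide":[1,10,18],"rotation":[0,0,0]},{"hand":-1,"slide":[1,15,27],"rotation":[0,0,0]},{"hand":-1,"slide":[2,20,36],"rotation":[0,0,0]},{"hand":-1,"slide":[2,25,44],"rotation":[0,0,0]}]' 
python3 -m crank '[{"hand":-1,"slide":[0,3,4],"rotation":[0,0,0]},{"hand":-1,"slide":[1,6,8],"rotation":[0,0,0]},{"hand":-1,"slide":[1,9,12],"rotation":[0,0,0]},{"hand":-1,"slide":[1,12,16],"rotation":[0,0,0]},{"hand":-1,"slide":[1,12,16],"rotation":[0,0,0]}]'
python3 -m crank '[{"hand":-1,"slide":[0,3,4],"rotation":[0,0,0]},{"hand":-1,"slide":[1,7,8],"rotation":[0,0,0]},{"hand":-1,"slide":[1,10,11],"rotation":[0,0,0]},{"hand":-1,"slide":[2,14,15],"rotation":[0,0,0]},{"hand":-1,"slide":[2,21,21],"rotation":[0,0,0]}]'
python3 -m crank '[{"hand":-1,"slide":[1,8,6],"rotation":[0,0,0]},{"hand":-1,"slide":[2,16,12],"rotation":[0,0,0]},{"hand":-1,"slide":[3,24,18],"rotation":[0,0,0]},{"hand":-1,"slide":[3,33,23],"rotation":[0,0,0]},{"hand":-1,"slide":[4,42,28],"rotation":[0,0,0]}]'
python3 -m crank '[{"hand":-1,"slide":[1,9,4],"rotation":[0,0,0]},{"hand":-1,"slide":[2,18,8],"rotation":[0,0,0]},{"hand":-1,"slide":[3,28,11],"rotation":[0,0,0]},{"hand":-1,"slide":[3,28,11],"rotation":[0,0,0]},{"hand":-1,"slide":[3,28,11],"rotation":[0,0,0]}]'
python3 - <<'E'
from h import *
im,d=r.grab_frame("side");cv2.imwrite("pics/s3.png",cv2.resize(im[100:300,240:500],(780,600)))
E
```

```text
time_s: 4.37
tool_pos: [0.4916, -0.2641, 0.1689]
tool_rot: [3.139, -0.002, -0.106]
wrist_force: [-0.8, -2.8, -1.5]
gripper_width: 0.099
grip_force: 29.2
time_s: 4.78
tool_pos: [0.4929, -0.2522, 0.1847]
tool_rot: [3.139, -0.003, -0.105]
wrist_force: [-3.1, -6.3, 2.3]
gripper_width: 0.104
grip_force: 29.6
time_s: 5.2
tool_pos: [0.495, -0.2326, 0.2053]
tool_rot: [3.137, -0.003, -0.106]
wrist_force: [0.1, -7.3, 4.1]
gripper_width: 0.103
grip_force: 29.3
time_s: 5.62
tool_pos: [0.4998, -0.1892, 0.2338]
tool_rot: [3.139, -0.005, -0.106]
wrist_force: [1.3, -4.1, 2.8]
gripper_width: 0.103
grip_force: 30.1
time_s: 6.03
tool_pos: [0.5029, -0.1601, 0.2448]
tool_rot: [3.14, -0.005, -0.104]
wrist_force: [2.0, -4.7, 7.8]
gripper_width: 0.101
grip_force: 30.9
```

View pics/s3.png

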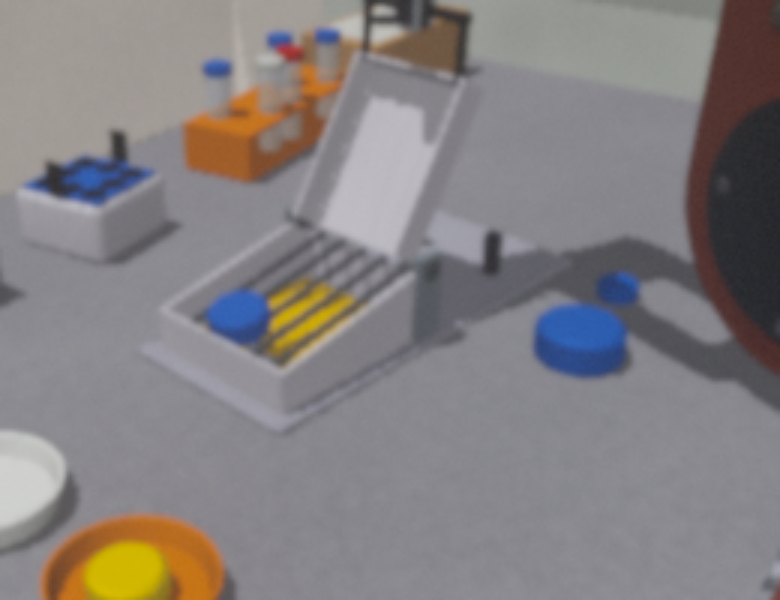

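The cap rests at the low end of the grate, at crop (240,316), and the tray looks empty. Now I swing the tray back along the same arc.

```bash
python3 -m crank '[{"hand":-1,"slide":[-1,-9,-3],"rotation":[0,0,0]},{"hand":-1,"slide":[-2,-19,-7],"rotation":[0,0,0]},{"hand":-1,"slide":[-3,-28,-11],"rotation":[0,0,0]},{"hand":-1,"slide":[-4,-37,-16],"rotation":[0,0,0]},{"hand":-1,"slide":[-4,-45,-21],"rotation":[0,0,0]}]' 
python3 -m crank '[{"hand":-1,"slide":[-1,-8,-6],"rotation":[0,0,0]},{"hand":-1,"slide":[-2,-16,-12],"rotation":[0,0,0]},{"hand":-1,"slide":[-2,-24,-18],"rotation":[0,0,0]},{"hand":-1,"slide":[-3,-32,-25],"rotation":[0,0,0]},{"hand":-1,"slide":[-3,-39,-32],"rotation":[0,0,0]}]' 
python3 -m crank '[{"hand":-1,"slide":[-1,-7,-8],"rotation":[0,0,0]},{"hand":-1,"slide":[-1,-13,-15],"rotation":[0,0,0]},{"hand":-1,"slide":[-2,-19,-23],"rotation":[0,0,0]},{"hand":-1,"slide":[-2,-25,-32],"rotation":[0,0,0]},{"hand":-1,"slide":[-3,-30,-41],"rotation":[0,0,0]}]' 
python3 -m crank '[{"hand":-1,"slide":[0,-5,-9],"rotation":[0,0,0]},{"hand":-1,"slide":[-1,-9,-18],"rotation":[0,0,0]},{"hand":-1,"slide":[-1,-13,-27],"rotation":[0,0,0]},{"hand":-1,"slide":[-1,-16,-37],"rotation":[0,0,0]},{"hand":-1,"slide":[-1,-19,-46],"rotation":[0,0,0]}]' 
python3 -m crank '[{"hand":-1,"slide":[0,-1,-5],"rotation":[0,0,0]},{"hand":-1,"slide":[0,-2,-10],"rotation":[0,0,0]},{"hand":-1,"slide":[0,-3,-15],"rotation":[0,0,0]},{"hand":-1,"slide":[0,-4,-18],"rotation":[0,0,0]},{"hand":-1,"slide":[0,-4,-18],"rotation":[0,0,0]}]'
```

```text
time_s: 6.5
tool_pos: [0.4979, -0.2061, 0.2226]
tool_rot: [3.141, -0.002, -0.105]
wrist_force: [-2.1, -2.4, 6.0]
gripper_width: 0.105
grip_force: 31.4
time_s: 6.92
tool_pos: [0.4936, -0.2453, 0.1893]
tool_rot: [3.141, 0.001, -0.105]
wrist_force: [-5.2, -4.2, 5.2]
gripper_width: 0.1
grip_force: 32.1
time_s: 7.33
tool_pos: [0.4903, -0.2751, 0.1473]
tool_rot: [3.141, 0.002, -0.106]
wrist_force: [-2.4, -4.6, 3.5]
gripper_width: 0.103
grip_force: 32.6
time_s: 7.75
tool_pos: [0.4883, -0.2935, 0.1005]
tool_rot: [-3.141, 0.004, -0.105]
wrist_force: [-6.3, -3.1, 1.0]
gripper_width: 0.105
grip_force: 33.3
time_s: 8.17
tool_pos: [0.4879, -0.2974, 0.082]
tool_rot: [-3.141, 0.005, -0.106]
wrist_force: [-6.0, -5.0, 0.5]
gripper_width: 0.101
grip_force: 33.5
```

```bash
python3 -m crank '[{"hand":-0.2,"slide":[0,0,0],"rotation":[0,0,0]},{"hand":-0.2,"slide":[0,0,0],"rotation":[0,0,0]},{"hand":-0.2,"slide":[0,-1,2],"rotation":[0,0,0]},{"hand":-0.2,"slide":[0,-1,30],"rotation":[0,0,0]},{"hand":-0.2,"slide":[0,-1,60],"rotation":[0,0,0]}]' 
python3 -m crank '[{"hand":-0.2,"slide":[0,0,35],"rotation":[0,0,0]},{"hand":0.5,"slide":[0,0,70],"rotation":[0,0,0]},{"hand":1,"slide":[0,0,105],"rotation":[0,0,0]},{"hand":1,"slide":[5,30,110],"rotation":[0,0,0]},{"hand":1,"slide":[10,65,110],"rotation":[0,0,0]}]' 
python3 -m crank '[{"hand":1,"slide":[5,40,0],"rotation":[0,0,0]},{"hand":1,"slide":[10,80,0],"rotation":[0,0,0]},{"hand":1,"slide":[15,120,0],"rotation":[0,0,0]},{"hand":1,"slide":[20,160,0],"rotation":[0,0,0]},{"hand":1,"slide":[25,195,0],"rotation":[0,0,0]}]' 
python3 -m crank '[{"hand":1,"slide":[3,30,0],"rotation":[0,0,0]},{"hand":1,"slide":[3,50,0],"rotation":[0,0,0]},{"hand":1,"slide":[3,50,0],"rotation":[0,0,0]},{"hand":1,"slide":[3,50,0],"rotation":[0,0,0]}]'
python3 - <<'E'
from h import *
np.set_printoptions(precision=4,suppress=True)
im,d=r.grab_frame("wrist");cv2.imwrite("pics/w2.png",im)
for q in r.mark_of("wrist","blue_cap_center")[:3]: print(q["at"],q["confidence"],atz("wrist",q["at"],.05),atd("wrist",q["at"],d))
hsv=cv2.cvtColor(im,cv2.COLOR_BGR2HSV); m=cv2.inRange(hsv,(100,120,50),(125,255,255))
n,l,s,c=cv2.connectedComponentsWithStats(m)
for i in range(1,n):
    if s[i,4]>500: print(s[i],c[i],atd("wrist",c[i],d))
im,d=r.grab_frame("top");cv2.imwrite("pics/t2.png",im[100:280,320:540])
E
```

```text
time_s: 8.58
tool_pos: [0.4887, -0.2965, 0.1423]
tool_rot: [-3.138, 0.005, -0.105]
wrist_force: [0.2, -0.6, 0.5]
gripper_width: 0.402
grip_force: 0.0
time_s: 9.0
tool_pos: [0.502, -0.235, 0.2588]
tool_rot: [3.138, -0.007, -0.108]
wrist_force: [0.9, 1.3, -0.6]
gripper_width: 0.944
grip_force: 0.0
time_s: 9.42
tool_pos: [0.525, -0.0354, 0.2546]
tool_rot: [-3.14, -0.001, -0.104]
wrist_force: [0.3, 0.1, 1.6]
gripper_width: 1.001
grip_force: 0.0
time_s: 9.75
tool_pos: [0.5281, 0.013, 0.2544]
tool_rot: [-3.141, -0.0, -0.102]
wrist_force: [0.3, 0.6, 0.1]
gripper_width: 1.003
grip_force: 0.0
[554.1, 293.9] 0.88 [ 0.3667 -0.2423  0.05  ] [ 0.3451 -0.2657  0.0169]
[286.3, 178.5] 0.83 [0.5264 0.0363 0.05  ] [0.5289 0.035  0.0631]
[ 260  151   53   52 2123] [285.6302 176.8874] [0.5305 0.0355 0.0627]
[537 279  36  30 832] [554.5505 293.4375] [ 0.3459 -0.2659  0.0172]
```

View pics/w2.png

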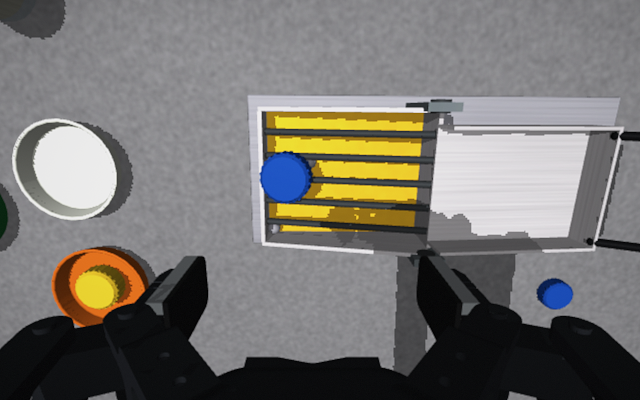

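The wrist view shows the cap at (286,178) on the low end, clear of the side rims. The tray is down and empty, and there is a ball at (276,229) seen through the gap. Let me check that ball's height, the dish and joint 6.

Run:
```python
from h import *
np.set_printoptions(precision=4,suppress=True)
print(r.observe()["joint_positions"])
im,d=r.grab_frame("wrist")
for p in [(276,229),(288,235),(450,240),(300,225)]: print(p,atd("wrist",p,d))
for q in r.mark_of("wrist","white_dish_in")[:2]: print("dish",q["at"],q["confidence"],atz("wrist",q["at"],.004),atd("wrist",q["at"],d))
# rim circle
h=cv2.cvtColor(im,cv2.COLOR_BGR2HSV)
q=r.masks_of("wrist","white_dish_in")
if q:
    e=cv2.fitEllipse(np.argwhere(cv2.morphologyEx(q[0]["mask"].astype(np.uint8),cv2.MORPH_GRADIENT,np.ones((3,3))))[:,::-1].astype(np.float32));print(e,atz("wrist",e[0],.022))
cv2.imwrite("pics/pan2.png",cv2.resize(im[90:270,230:480],(800,576),interpolation=cv2.INTER_CUBIC))
```

```text
[-0.1288 -0.0272  1.7493 -0.0001  1.4195  1.548 ]
(276, 229) [0.4642 0.0572 0.0215]
(288, 235) [0.4553 0.0447 0.0209]
(450, 240) [ 0.4511 -0.1209  0.0699]
(300, 225) [0.4733 0.0281 0.0427]
dish [71.5, 170.2] 0.66 [0.5527 0.2811 0.004 ] [0.5529 0.2802 0.0053]
((63.57291793823242, 169.8792266845703), (95.00804138183594, 113.41706085205078), 120.60969543457031) [0.5559 0.2769 0.022 ]
```

View pics/pan2.png

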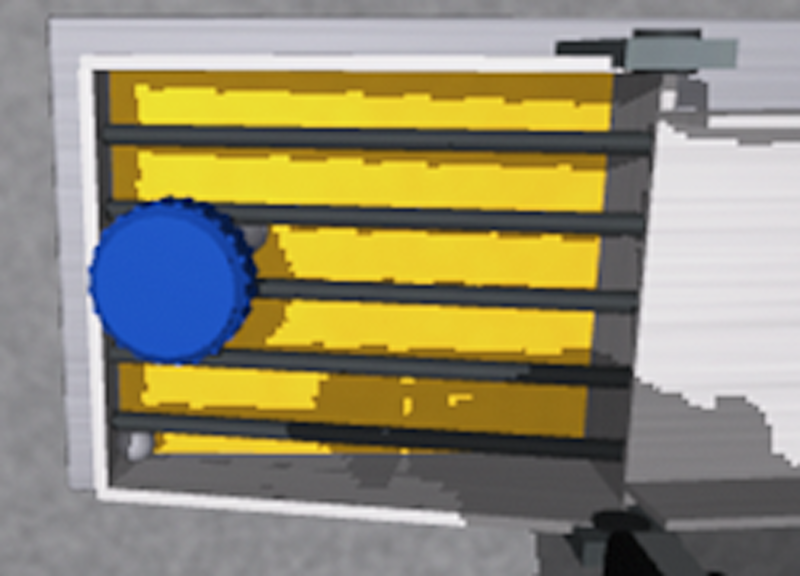

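```bash
python3 -m crank '[{"hand":1,"slide":[0,5,-10],"rotation":[0,0,7]},{"hand":1,"slide":[0,10,-20],"rotation":[0,0,14]},{"hand":1,"slide":[0,20,-30],"rotation":[0,0,21]},{"hand":1,"slide":[0,30,-40],"rotation":[0,0,28]},{"hand":1,"slide":[0,39,-40],"rotation":[0,0,35]}]' 
python3 -m crank '[{"hand":1,"slide":[0,0,-10],"rotation":[0,0,7]},{"hand":1,"slide":[0,0,-20],"rotation":[0,0,14]},{"hand":1,"slide":[0,0,-25],"rotation":[0,0,21]},{"hand":1,"slide":[0,0,-30],"rotation":[0,0,28]},{"hand":1,"slide":[0,0,-36],"rotation":[0,0,35]}]' 
python3 -m crank '[{"hand":1,"slide":[0,0,-10],"rotation":[0,0,7]},{"hand":1,"slide":[0,0,-20],"rotation":[0,0,14]},{"hand":1,"slide":[0,0,-40],"rotation":[0,0,20]},{"hand":1,"slide":[0,0,-40],"rotation":[0,0,20]}]' 
python3 -m crank '[{"hand":1,"slide":[0,0,0],"rotation":[-5,0.5,0]},{"hand":1,"slide":[0,0,0],"rotation":[-9.9,1,0]},{"hand":1,"slide":[0,0,0],"rotation":[-9.9,1,0]},{"hand":1,"slide":[0,0,0],"rotation":[-9.9,1,0]}]'
python3 - <<'E'
from h import *
np.set_printoptions(precision=4,suppress=True)
s=r.observe();print(s["tool_pos"],s["tool_rot"])
im,d=r.grab_frame("wrist");cv2.imwrite("pics/w3.png",im)
for q in r.mark_of("wrist","blue_cap_center")[:2]: print(q["at"],q["confidence"],atz("wrist",q["at"],.05),atd("wrist",q["at"],d))
E
```

```text
time_s: 10.47
tool_pos: [0.5268, 0.0502, 0.2119]
tool_rot: [-3.14, 0.003, 0.51]
wrist_force: [0.1, 0.4, -0.2]
gripper_width: 1.003
grip_force: 0.0
time_s: 10.88
tool_pos: [0.5283, 0.0498, 0.1781]
tool_rot: [3.141, -0.0, 1.121]
wrist_force: [0.2, 0.1, 0.8]
gripper_width: 1.0
grip_force: 0.0
time_s: 11.22
tool_pos: [0.5258, 0.0498, 0.1348]
tool_rot: [-3.136, 0.0, 1.468]
wrist_force: [-0.4, -0.2, -0.8]
gripper_width: 0.998
grip_force: 0.0
time_s: 11.55
tool_pos: [0.5283, 0.0513, 0.1386]
tool_rot: [3.141, 0.172, 1.465]
wrist_force: [0.1, 0.2, -0.1]
gripper_width: 1.004
grip_force: 0.0
[0.5283 0.0513 0.1386] [3.1408 0.172  1.4651]
[311.8, 201.4] 0.55 [0.5265 0.0374 0.05  ] [0.5271 0.0429 0.0617]
```

View pics/w3.png

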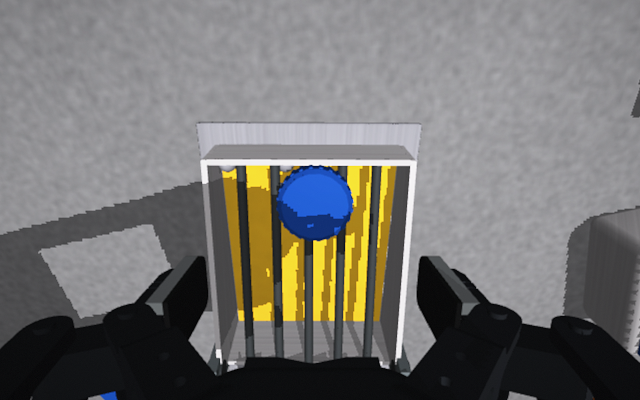

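The cap is at (314,203), centred between the fingers and clear of the rims. I go down along the tool axis with the fingers partly closed.

```bash
python3 -m crank '[{"hand":0.7,"slide":[0,-5,-30],"rotation":[0,0,0]},{"hand":0.7,"slide":[-1,-10,-58],"rotation":[0,0,0]},{"hand":0.7,"slide":[-1,-13,-78],"rotation":[0,0,0]},{"hand":0.7,"slide":[-2,-15,-90],"rotation":[0,0,0]},{"hand":0.7,"slide":[-2,-16,-98],"rotation":[0,0,0]}]' 
python3 -m crank '[{"hand":0.7,"slide":[0,0,0],"rotation":[0,0,0]},{"hand":-1,"slide":[0,0,0],"rotation":[0,0,0]},{"hand":-1,"slide":[0,0,0],"rotation":[0,0,0]},{"hand":-1,"slide":[0,0,0],"rotation":[0,0,0]},{"hand":-1,"slide":[0,0,0],"rotation":[0,0,0]}]' 30
```

```text
time_s: 12.07
tool_pos: [0.525, 0.0336, 0.0389]
tool_rot: [-3.14, 0.173, 1.464]
wrist_force: [-0.2, -0.4, 0.1]
gripper_width: 0.851
grip_force: 0.0
time_s: 12.48
tool_pos: [0.5276, 0.0347, 0.042]
tool_rot: [3.138, 0.173, 1.465]
wrist_force: [-0.9, 0.4, 4.5]
gripper_width: 0.573
grip_force: 31.3
```

```bash
python3 -m crank '[{"hand":-1,"slide":[0,1,10],"rotation":[0,0,0]},{"hand":-1,"slide":[0,3,25],"rotation":[0,0,0]},{"hand":-1,"slide":[1,8,50],"rotation":[0,0,0]},{"hand":-1,"slide":[1,12,80],"rotation":[5,-0.5,0]},{"hand":-1,"slide":[1,15,110],"rotation":[9.9,-1,0]}]' 
python3 -m crank '[{"hand":-1,"slide":[2,35,0],"rotation":[0,0,0]},{"hand":-1,"slide":[5,75,0],"rotation":[0,0,0]},{"hand":-1,"slide":[8,115,0],"rotation":[0,0,0]},{"hand":-1,"slide":[12,155,0],"rotation":[0,0,0]},{"hand":-1,"slide":[15,180,0],"rotation":[0,0,0]}]' 
python3 -m crank '[{"hand":-1,"slide":[6,30,0],"rotation":[0,0,0]},{"hand":-1,"slide":[10,50,0],"rotation":[0,0,0]},{"hand":-1,"slide":[10,50,0],"rotation":[0,0,0]},{"hand":-1,"slide":[10,50,0],"rotation":[0,0,0]}]'
python3 - <<'E'
from h import *
np.set_printoptions(precision=4,suppress=True)
s=r.observe();print(s["tool_pos"],s["tool_rot"],s["gripper_width"])
im,d=r.grab_frame("wrist");cv2.imwrite("pics/w4.png",im)
for q in r.mark_of("wrist","white_dish_in")[:2]: print("dish",q["at"],q["confidence"],atz("wrist",q["at"],.004),atd("wrist",q["at"],d))
t,d=r.grab_frame("top")
for q in r.mark_of("top","white_dish_in")[:2]: print("dish",q["at"],q["confidence"],atz("top",q["at"],.004))
cv2.imwrite("pics/mix.png",np.vstack([cv2.resize(im,(480,300)),cv2.resize(t[130:255,330:530],(480,300),interpolation=cv2.INTER_CUBIC)]))
E
```

```text
time_s: 12.9
tool_pos: [0.5267, 0.0516, 0.1519]
tool_rot: [-3.141, -0.004, 1.47]
wrist_force: [0.1, -0.7, -0.2]
gripper_width: 0.572
grip_force: 31.2
time_s: 13.32
tool_pos: [0.5419, 0.233, 0.1516]
tool_rot: [3.141, -0.002, 1.467]
wrist_force: [-0.8, -0.7, -0.9]
gripper_width: 0.567
grip_force: 31.2
time_s: 13.65
tool_pos: [0.5517, 0.2806, 0.1507]
tool_rot: [-3.142, 0.0, 1.468]
wrist_force: [-0.3, -0.4, -0.9]
gripper_width: 0.574
grip_force: 31.2
[0.5517 0.2806 0.1507] [-3.1416  0.0002  1.4681] 0.5740861190504053
dish [314.4, 189.7] 0.74 [0.5531 0.2759 0.004 ] [0.5531 0.276  0.0044]
dish [243.0, 173.2] 0.56 [0.5556 0.2749 0.004 ]
```

View pics/mix.png

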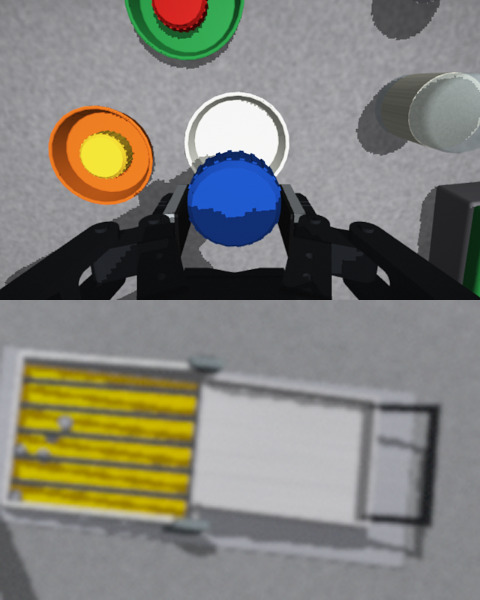

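The cap is held, centred over the white dish. The top view shows ball specks only in the low end of the pan, and the tray is empty. Lowering now.

```bash
python3 -m crank '[{"hand":-1,"slide":[2,-3,-30],"rotation":[0,0,0]},{"hand":-1,"slide":[2,-3,-65],"rotation":[0,0,0]},{"hand":-1,"slide":[2,-3,-95],"rotation":[0,0,0]},{"hand":-1,"slide":[2,-3,-115],"rotation":[0,0,0]},{"hand":-1,"slide":[2,-3,-125],"rotation":[0,0,0]}]' 
python3 -m crank '[{"hand":-1,"slide":[0,0,-6],"rotation":[0,0,0]},{"hand":-1,"slide":[0,0,-11],"rotation":[0,0,0]},{"hand":-1,"slide":[0,0,-15],"rotation":[0,0,0]},{"hand":-1,"slide":[0,0,-15],"rotation":[0,0,0]},{"hand":-1,"slide":[0,0,-15],"rotation":[0,0,0]}]' 
python3 -m crank '[{"hand":0.42,"slide":[0,0,0],"rotation":[0,0,0]},{"hand":0.42,"slide":[0,0,0],"rotation":[0,0,0]},{"hand":0.42,"slide":[0,0,2],"rotation":[0,0,0]},{"hand":0.42,"slide":[0,0,10],"rotation":[0,0,0]},{"hand":0.42,"slide":[0,0,25],"rotation":[0,0,0]}]' 
python3 -m crank '[{"hand":0.42,"slide":[0,0,30],"rotation":[0,0,0]},{"hand":0.42,"slide":[0,0,65],"rotation":[0,0,0]},{"hand":0.42,"slide":[0,-30,95],"rotation":[0,0,0]},{"hand":0.42,"slide":[0,-70,120],"rotation":[0,0,0]},{"hand":0.42,"slide":[0,-110,130],"rotation":[0,0,0]}]' 
python3 -m crank '[{"hand":0.42,"slide":[-35,-20,0],"rotation":[0,0,0]},{"hand":0.42,"slide":[-70,-40,0],"rotation":[0,0,0]},{"hand":0.42,"slide":[-105,-60,0],"rotation":[0,0,0]},{"hand":0.42,"slide":[-110,-80,0],"rotation":[0,0,0]},{"hand":0.42,"slide":[-110,-80,0],"rotation":[0,0,0]}]'
python3 - <<'E'
from h import *
np.set_printoptions(precision=4,suppress=True)
t,d=r.grab_frame("top");s,_=r.grab_frame("side");w,dw=r.grab_frame("wrist")
np.save("dw.npy",dw);cv2.imwrite("pics/w5.png",w)
for k,p in {"hi":(65,423),"b":(52,436),"c":(22,450),"d":(43,453),"e":(15,497)}.items():
    q=(330+p[0]/2.4,130+(p[1]-300)/2.4);print(k,q,atd("top",q,d))
cv2.imwrite("pics/fin.png",np.vstack([np.hstack([cv2.resize(w,(480,300)),cv2.resize(s[150:350,120:330],(315,300))]),cv2.resize(t[120:270,200:570],(795,300),interpolation=cv2.INTER_CUBIC)]))
E
```

```text
time_s: 14.27
tool_pos: [0.5517, 0.2745, 0.0217]
tool_rot: [-3.136, 0.003, 1.464]
wrist_force: [-0.9, -0.5, -0.3]
gripper_width: 0.571
grip_force: 31.2
time_s: 14.68
tool_pos: [0.5549, 0.2768, 0.0114]
tool_rot: [3.14, -0.001, 1.466]
wrist_force: [-0.2, -0.4, -0.1]
gripper_width: 0.565
grip_force: 31.2
time_s: 15.1
tool_pos: [0.5527, 0.2761, 0.0344]
tool_rot: [-3.139, 0.001, 1.466]
wrist_force: [0.4, -0.4, 0.3]
gripper_width: 0.709
grip_force: 0.0
time_s: 15.52
tool_pos: [0.5559, 0.1724, 0.1689]
tool_rot: [3.135, -0.002, 1.468]
wrist_force: [1.3, -0.7, 0.4]
gripper_width: 0.712
grip_force: 0.0
time_s: 15.93
tool_pos: [0.442, 0.0896, 0.1641]
tool_rot: [3.141, 0.001, 1.464]
wrist_force: [-0.1, -0.9, 0.5]
gripper_width: 0.709
grip_force: 0.0
hi (357.0833333333333, 181.25) [0.4524 0.0495 0.5382]
b (351.6666666666667, 186.66666666666669) [0.4451 0.0563 0.5417]
c (339.1666666666667, 192.5) [0.4379 0.0715 0.5413]
d (347.9166666666667, 193.75) [0.4365 0.0609 0.5409]
e (336.25, 212.08333333333334) [0.415  0.0747 0.5306]
```

View pics/fin.png

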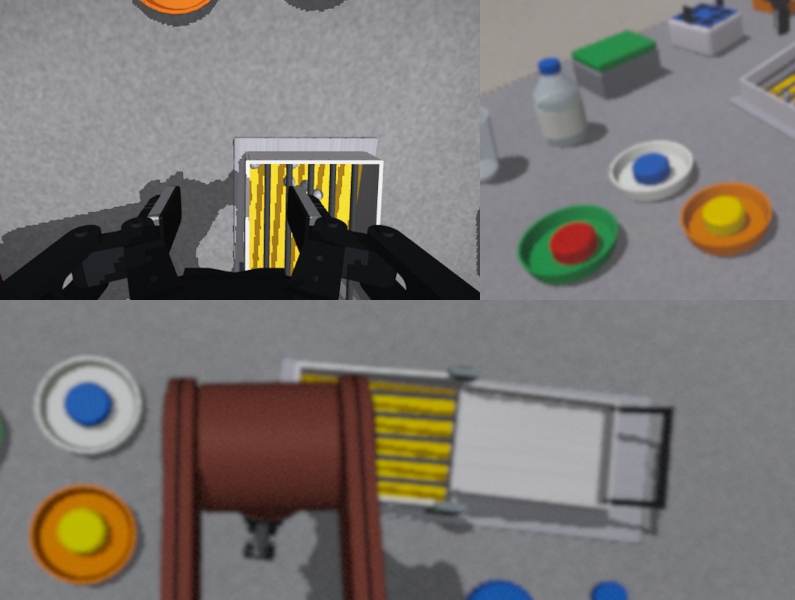

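The cap is in the white dish, but a ball near wrist pixel (424,260) may be sitting on the grate. I'll look from closer.

```bash
python3 -m crank '[{"hand":0.42,"slide":[25,-25,15],"rotation":[0,0,0]},{"hand":0.42,"slide":[50,-50,30],"rotation":[0,0,0]},{"hand":0.42,"slide":[75,-75,40],"rotation":[0,0,0]},{"hand":0.42,"slide":[85,-90,40],"rotation":[0,0,0]},{"hand":0.42,"slide":[85,-90,40],"rotation":[0,0,0]}]'
python3 - <<'E'
from h import *
np.set_printoptions(precision=4,suppress=True)
w,d=r.grab_frame("wrist")
print(proj("wrist",[[.5265,.037,.04]]))
# height of each pixel vs bar plane
K,R,t=cam("wrist");v,u=np.mgrid[0:400,0:640]
D=np.stack([u,v,np.ones_like(u)],-1)@np.linalg.inv(K).T*d[...,None]; P=(D-t)@R
py=(P[...,0]-.52)*.105+(P[...,1]+.025)*.9945; px=(P[...,0]-.52)*.9945-(P[...,1]+.025)*.105
h=P[...,2]-(.050-py*np.tan(np.radians(10)))
m=(abs(px)<.060)&(abs(py)<.075)&(h>.004)&(d>0)
n,l,s,c=cv2.connectedComponentsWithStats(m.astype(np.uint8))
for i in range(1,n):
    if s[i,4]>15: k=l==i;print(s[i],c[i],P[k].mean(0),h[k].max(),px[k].mean(),py[k].mean())
cv2.imwrite("pics/w6.png",cv2.resize(w[80:380,150:550],(800,600)))
E
```

```text
time_s: 16.5
tool_pos: [0.5327, -0.0003, 0.205]
tool_rot: [3.138, 0.001, 1.464]
wrist_force: [-0.6, 0.1, -0.0]
gripper_width: 0.711
grip_force: 0.0
[[302.9507 142.5319]]
[    0   249   551   151 39565] [269.1349 347.202 ] [0.5213 0.0107 0.2711] 0.25905949231050607 -0.002456187784611715 0.03563755952973177
[544 387   7   9  22] [547.     391.6364] [0.5828 0.0002 0.2834] 0.23971963185143508 0.05983890997474026 0.031629484307167006
[539 388   6  12  22] [541.     394.8636] [ 0.5825 -0.002   0.282 ] 0.2381407298542433 0.05976651294737905 0.02940195869327913
```

View pics/w6.png

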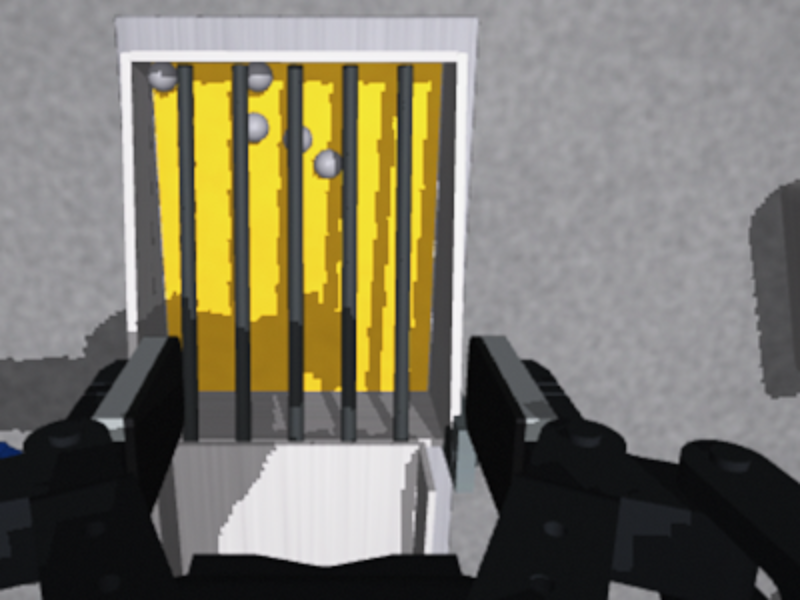

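Five balls are visible, at crop (163,76), (259,76), (256,127), (300,138) and (328,163). Bars pass over some of them and nothing stands above the bars, so all five are in the pan.

```bash
python3 -c "
from bench import r
print(r.sign_off())"
```

```text
the job is handed in; nothing more can be done
None
```

The job is handed in at about 17 s of the 59 s allowed: all five balls are in the yellow pan, the tray is back down, and the blue cap is in the white dish with the arm clear of everything.

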